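Lay the tea cartons down on the serving board

TASK

Two tea-bag cartons stand on end on the serving board; push each one over from behind, high up, so that it falls flat inside the outline of its own colour with its opening panel facing up. Do not pick up or carry the cartons; each must come down inside its outline (covering the painted line is fine, reaching past it is not) rather than be shoved in afterwards. Leave everything else on the cart where it is.

Things in the scene. Friction and masses are not known exactly. Their poses are not given: they have to be found in the camera images.
- board: fixed flat wooden serving board, 330 (x) x 276 (y) x 8 mm thick, lying on the cart top; origin under its centre. On it two painted rectangles side by side, one pale green outlined in green (on the +y half), one pale blue outlined in blue (on the -y half), both long in the board's x.
- place_green (a point): centre of the green-outlined rectangle, on the board's top face (8 mm above the cart top), axes those of the board; 186 (x) x 116 (y) mm inside its painted line, the line is 6 mm wide (198 x 128 mm over all), flat, no rim
- carton_green: loose tea-bag carton, white with green bands, 42 (x) x 80 (y) x 150 (z) mm, 0.14-0.28 kg, on end on the board, its foot over one end of the green rectangle, square to it within 4 degrees. Origin: centre of underside, z up (standing), +x towards its rectangle's middle (board's +x). Its -x side has the brown opening panel, its +x side a green patch
- carton_green_mid (a point): centre of the green carton's volume (75 mm above its underside). Pushed near the top towards its +x, the carton tips without sliding about the lower edge of its +x side, falls by itself beyond 16 degrees and lands centred in its rectangle within about 13 mm
- carton_green_foot_l (a point): corner of the green carton's +x broad side: at its underside, +y side (on the board once the carton lies down)
- carton_green_foot_r (a point): corner of the green carton's +x broad side: at its underside, -y side (on the board once the carton lies down)
- carton_green_top_l (a point): corner of the green carton's +x broad side: at its top end, +y side (on the board once the carton lies down)
- carton_green_top_r (a point): corner of the green carton's +x broad side: at its top end, -y side (on the board once the carton lies down)
- place_blue (a point): centre of the blue-outlined rectangle, on the board's top face (8 mm above the cart top), axes those of the board; 186 (x) x 116 (y) mm inside its painted line, the line is 6 mm wide (198 x 128 mm over all), flat, no rim
- carton_blue: loose tea-bag carton, white with blue bands, 42 (x) x 80 (y) x 150 (z) mm, 0.14-0.28 kg, on end on the board, its foot over one end of the blue rectangle, square to it within 4 degrees. Origin: centre of underside, z up (standing), +x towards its rectangle's middle (board's -x). Its -x side has the brown opening panel, its +x side a blue patch
- carton_blue_mid (a point): centre of the blue carton's volume (75 mm above its underside). Pushed near the top towards its +x, the carton tips without sliding about the lower edge of its +x side, falls by itself beyond 16 degrees and lands centred in its rectangle within about 13 mm
- carton_blue_foot_l (a point): corner of the blue carton's +x broad side: at its underside, +y side (on the board once the carton lies down)
- carton_blue_foot_r (a point): corner of the blue carton's +x broad side: at its underside, -y side (on the board once the carton lies down)
- carton_blue_top_l (a point): corner of the blue carton's +x broad side: at its top end, +y side (on the board once the carton lies down)
- carton_blue_top_r (a point): corner of the blue carton's +x broad side: at its top end, -y side (on the board once the carton lies down)
- salt_shaker: grey salt shaker with round top, 44 x 44 x 90 mm, loose, to the left of the board, origin at centre of its underside; to be left alone
- pepper: dark brown wooden pepper mill, 51 x 51 x 168 mm, loose, behind the board, origin at centre of its underside; to be left alone
- tape_roll2: roll of pale tape lying flat, 104 x 102 x 25 mm, loose, to the right of the board, origin at centre of its underside; to be left alone
- drawer_keys: small bunch of keys, 54 x 122 x 8 mm, loose, near the front right corner, origin at centre of its underside; to be left alone
Not all that is in view belongs to the job. Leave any yellow look-alike of the carton_blue alone.

How it is judged:
By the outcome, as a careful person would: the job done as asked, in the order asked, and still so for the second after the job is handed in, with the robot touching nothing.
It also fails if it takes over 48 s, if anything falls off the work surface, if the arm or the gripper's body presses on something with over 40 N, if the wrist force passes 120 N, or if a joint passes its speed limit or range.

ROBOT

A 6-joint arm with a two-finger parallel gripper is mounted at the origin on a cart in front of the work surface, level with it; the furniture and walls round the work are solid. World frame = base frame: x ahead of the robot, y to its left, z up, the work surface at z = 0. Lengths are in m, angles in rad, forces in N, time in s.
With the tool pointing down it reaches from about 0.375 to 0.975 m from the base axis. Payload 3.8 kg.
Tool frame: the origin (TCP) lies at the very end of the fingers, on their centre line; the grasp point (between the pads) lies 19 mm behind it (grip_point_offset is the distance from the TCP to the grasp point, in m); z points along the fingers, y is the line along which they close (so a half turn about z gives the same grasp; the last joint's range is limited). The gripper opens to 88 mm and grips with 3 to 60 N. Pads are 18 mm wide; open, the fingers measure 123 mm over their backs; the gripper's body (75 mm by 187 mm) begins 45 mm behind the grasp point.
Start: joints at [-1.162, 0.264, 1.604, -0, 1.274, -0.037], TCP at [0.291, -0.609, 0.239] pointing down, gripper open.
Joint ranges: [-2.63, 2.63], [-0.94, 2.18], [0.31, 2.57], [-1.31, 4.45], [0, 2.66], [-2.55, 2.55]. Speed limits (rad/s): [2.57, 2.57, 3.14, 3.14, 3.14, 3.14].

INTERFACE

Orientations are given as a unit quaternion [x, y, z, w].
In Python, from station import get_obs, get_image, hand_in, grip_point_offset gives the robot as it stands.
- The arm moves only by the tool send_rows, never from a script. Its argument "series" is a list of rows, each a list of 7 numbers: the shift along the tool's x, y, z in cm, then the turn, a rotation vector about the tool's x, y, z in degrees, then the opening, from 0 (shut) to 1 (fully open). A call has exactly 8 rows; each row is the pose to reach, as a shift and turn from the pose commanded when the call began, along the tool's axes at that moment; what a row does not reach only later rows make up. A row lasts 1/10 s, in which the tool goes at most 50 mm and 8.59 degrees, less where a joint would pass 70% of its speed; a pose out of reach is approached as far as the arm can. A call with a gripper value outside its range is refused whole. The fingers move at their own pace and stop on an object; "force" is the grip in N (left out, the last holds). Time passes only in rows, so rows that repeat a pose let the fingers close, or fill a call up. It gives the time, the measured TCP pose, the force, the opening and the grip force at its end, in the units of the state.
- get_obs(): the state, without advancing time (a new reading comes with each control period).
- get_image(name): name is "scene" or "top" or "wrist"; returns a dict with "pixels" (480x640x3 uint8, red, green, blue), "range_z" (480x640 float32, m along the optical axis (not along the pixel's ray), 0 where there is no reading), "fx", "fy", "cx", "cy" (pixels), "D" ([k1, k2, p1, p2, k3] as OpenCV has them; the pictures are not rectified), "R" (3x3) and "t" (3): a world point X has camera coordinates R X + t. Camera axes: x right, y down, z forward; pixel columns grow to the right and rows downward; lengths in m; the calibration is good to about 2 mm. A picture is of the moment at which its call begins.
- hand_in(): hands the job in; it is judged then, once.
The state is a dict: "t": time; "q": joint angles; "joint_vel": joint speeds; "tau": joint torques, N m; "eef_pos": TCP position; "ee_rot": TCP orientation; "wrist_force": force on the tool from outside, world axes, zero at the start; "moment": the same for the moment, N m; "finger_gap": opening from 0.0 (shut) to 1.0 (fully open); "grip_force": force on a finger pad.
Only numpy, scipy, OpenCV 4.12 (cv2) and the standard library are available. Lean on these libraries where they do the work, as an engineer would, in place of code of your own. Each camera call takes 0.05 s, during which the arm holds its last target. There are 200 camera calls.

## Working session

There is one attempt and no reset: what is moved stays moved. The work goes in short steps, Python scripts to look and compute and a tool call to move; the robot and the scene stay as the last step left them, time stands still between calls to the robot, and variables do not carry over. Pictures are saved under pics/ and viewed, at most 10 in all, crops included, and the job is handed in when it is done.

Besides the shell and the picture viewer there is one more tool, called after "Request:" as name([rows], argument=value, ...), one row to a line, values as JSON. send_rows: Moves the arm, as the interface text tells. Its arguments: {"type":"object","properties":{"series":{"type":"array","items":{"type":"array","items":{"type":"number"}}},"force":{"type":"number"}},"required":["series"]}

```bash
mkdir -p pics
python3 - <<'E'
from station import *
import cv2,numpy as np,pickle
o=get_obs();print({k:np.round(v,3) for k,v in o.items()})
d={}
for n in ["scene","top"]:
    im=get_image(n);d[n]=im
    cv2.imwrite(f"pics/{n}0.png",im["pixels"][...,::-1])
    R,t=np.array(im["R"]),np.array(im["t"]);print(n,"cam at",(-R.T@t).round(3),"fwd",R[2].round(3),im["fx"],np.round(im["D"],3))
pickle.dump(d,open("d0.pkl","wb"))
E
```

```text
{'t': np.float64(0.0), 'q': array([-1.162,  0.265,  1.605, -0.   ,  1.274, -0.037]), 'joint_vel': array([ 0.   , -0.001,  0.002, -0.002,  0.001, -0.   ]), 'tau': array([-1.0000e-03, -5.0211e+01, -3.5688e+01,  7.3000e-02,  3.0000e-02,
       -0.0000e+00]), 'eef_pos': array([ 0.291, -0.608,  0.237]), 'ee_rot': array([ 0.975,  0.221, -0.   , -0.001]), 'wrist_force': array([ 0.73 ,  0.263, -0.061]), 'moment': array([ 0.013, -0.068, -0.046]), 'grip_force': np.float64(0.0), 'finger_gap': np.float64(0.997)}
scene cam at [-0.176  0.974  0.862] fwd [ 0.534 -0.667 -0.519] 468.61576673511956 [-0.055  0.     0.     0.     0.   ]
top cam at [ 0.199 -0.18   1.518] fwd [ 0.237  0.129 -0.963] 584.703448723939 [-0.007  0.     0.     0.     0.   ]
```

View pics/scene0.png

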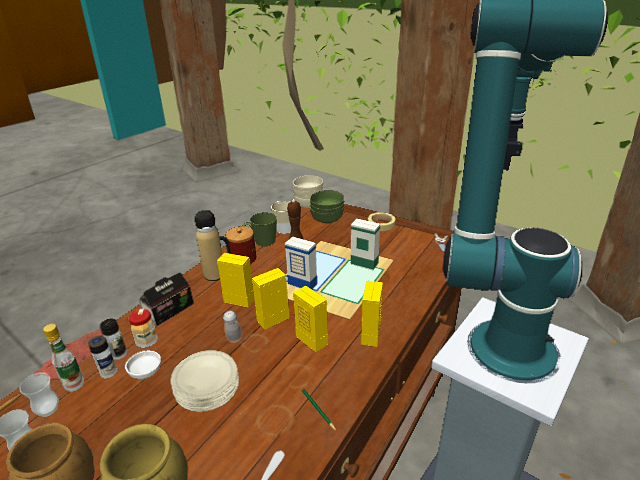

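View pics/top0.png

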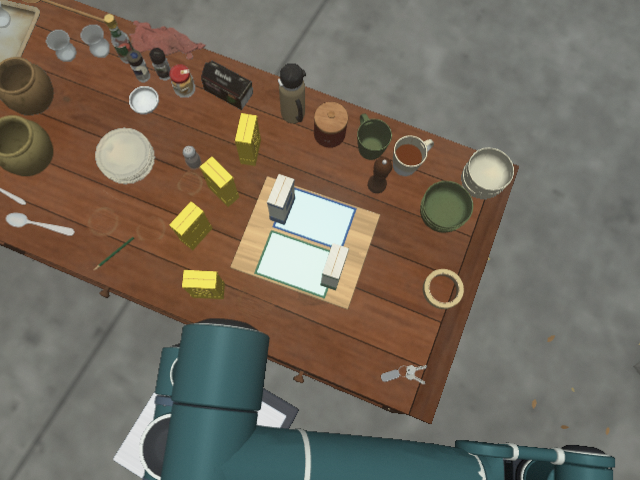

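The top view shows the green-banded carton at (335,265), on the right end of the pale green rectangle, so it falls to the image left. The blue-banded carton is at (282,200), on the left end of the pale blue rectangle, and falls to the image right. Four yellow look-alikes stand at (247,137), (217,180), (189,224) and (203,283), and the pepper mill is at (379,175). The two white cartons standing on the board match the description. Next I measure and confirm with a crop.

```bash
cat > h.py <<'E'
import numpy as np,cv2
def world(im):
    K=np.array([[im["fx"],0,im["cx"]],[0,im["fy"],im["cy"]],[0,0,1.]])
    v,u=np.mgrid[0:480,0:640]
    p=np.stack([u,v],-1).reshape(-1,1,2).astype(np.float64)
    n=cv2.undistortPoints(p,K,np.array(im["D"],float)).reshape(480,640,2)
    R,t=np.array(im["R"]),np.array(im["t"])
    ray=np.dstack([n,np.ones((480,640))])
    z=im["range_z"]
    W=(ray*z[...,None]-t)@R
    c=-R.T@t; d=ray@R
    W[z==0]=np.nan
    return W,c,d
def on(c,d,h): return c+d*((h-c[2])/d[...,2:3])
def rect(P):
    (cx,cy),(w,h),a=cv2.minAreaRect((P*1000).astype(np.float32)); 
    return (round(cx,1),round(cy,1)),(round(w,1),round(h,1)),round(a,2)
E
python3 - <<'E'
import pickle,cv2,numpy as np
from h import *
d=pickle.load(open("d0.pkl","rb"));im=d["top"];W,c,dr=world(im)
px=im["pixels"];hsv=cv2.cvtColor(px,cv2.COLOR_RGB2HSV)
H,S,V=[hsv[...,i].astype(int) for i in range(3)]
print("table z",np.nanmedian(W[200:300,440:442,2]), "board z",W[265,245,2], "px green carton",px[255,337],px[270,330],px[265,345],"pale",px[255,285],px[215,320])
# things standing: components at height
z=np.nan_to_num(W[...,2])
m=((z>0.14)&(z<0.175)).astype(np.uint8); m[:, :]&=(np.nan_to_num(W[...,0])>0.3)
n,l,st,ce=cv2.connectedComponentsWithStats(m)
P=on(c,dr,0.158)
for i in range(1,n):
    if 60<st[i,4]<3000:
        mm=l==i; print("top",ce[i].round(),st[i,4],"rgb",np.median(px[mm],0),"z",np.median(z[mm]).round(4),rect(P[mm][:,:2]))
G=on(c,dr,0.008)
reg=np.zeros_like(m,bool);reg[170:315,225:385]=True;reg&=(z<0.03)
bl=reg&(H>95)&(H<125)&(S>120);gl=reg&(H>60)&(H<95)&(S>90)
for nme,mm in(("blue line",bl),("green line",gl)):
    print(nme,mm.sum(),rect(G[mm][:,:2]))
wood=reg&(((H>10)&(H<25)&(V>150)&(S>50)&(S<150))|(S<60))
n,l,st,ce=cv2.connectedComponentsWithStats((wood|bl|gl).astype(np.uint8));k=1+st[1:,4].argmax();print("board",rect(G[l==k][:,:2]))
# other objects near: height map extents
for h,hi in((0.03,0.3),):
    m2=((z>h)&(z<hi)).astype(np.uint8);n,l,st,ce=cv2.connectedComponentsWithStats(m2)
    for i in range(1,n):
        if 60<st[i,4]<9000:
            q=W[l==i]; print("obj",ce[i].round(),"x",np.nanmin(q[:,0]).round(3),np.nanmax(q[:,0]).round(3),"y",np.nanmin(q[:,1]).round(3),np.nanmax(q[:,1]).round(3),"ztop",np.nanmax(q[:,2]).round(3))
cv2.imwrite("pics/crop0.png",cv2.resize(px[165:315,170:400,::-1],None,fx=3.4,fy=3.4,interpolation=cv2.INTER_CUBIC))
E
```

```text
table z 0.002035828004303921 board z 0.004221635227755043 px green carton [208 188 158] [229 228 214] [220 185 134] pale [228 243 237] [223 243 241]
top [112.  26.] 83 rgb [93. 79. 48.] z 0.1594 ((788.1, 747.2), (37.3, 26.4), 58.19)
top [292.  92.] 247 rgb [101.  92.  73.] z 0.1588 ((859.2, 229.3), (54.8, 68.2), 40.43)
top [245. 128.] 505 rgb [240. 228.  97.] z 0.1487 ((708.8, 280.4), (83.6, 43.5), 19.93)
top [ 18. 135.] 329 rgb [125. 114.  75.] z 0.1445 ((404.8, 775.4), (114.0, 83.1), 37.74)
top [216. 172.] 522 rgb [241. 229.  99.] z 0.1487 ((569.5, 280.8), (85.2, 43.1), 73.76)
top [383. 165.] 232 rgb [76. 53. 37.] z 0.1513 ((794.0, -70.7), (43.9, 44.0), 63.36)
top [280. 191.] 582 rgb [229. 227. 212.] z 0.1567 ((605.6, 117.8), (85.1, 44.5), 9.4)
top [186. 218.] 576 rgb [241. 229.  99.] z 0.1487 ((431.7, 280.9), (46.1, 80.4), 80.82)
top [335. 261.] 599 rgb [230. 229. 215.] z 0.1567 ((517.3, -85.1), (83.2, 41.8), 10.76)
top [201. 278.] 544 rgb [241. 230. 100.] z 0.149 ((320.0, 172.2), (43.4, 79.5), 29.7)
blue line 105 ((631.2, 31.7), (123.8, 193.0), 9.9)
green line 0 ((0.0, 0.0), (0.0
[... 665 characters left out ...]
.841 0.941 y -0.05 0.059 ztop 0.103
obj [ 24. 146.] x 0.323 0.469 y 0.722 0.872 ztop 0.156
obj [123. 154.] x 0.445 0.596 y 0.489 0.641 ztop 0.069
obj [410. 153.] x 0.846 0.959 y -0.153 -0.065 ztop 0.108
obj [191. 155.] x 0.583 0.624 y 0.379 0.424 ztop 0.093
obj [466. 190.] x 0.744 1.008 y -0.373 -0.195 ztop 0.115
obj [219. 179.] x 0.542 0.604 y 0.242 0.333 ztop 0.157
obj [381. 171.] x 0.777 0.823 y -0.092 -0.045 ztop 0.169
obj [281. 198.] x 0.565 0.651 y 0.091 0.145 ztop 0.166
obj [190. 224.] x 0.391 0.477 y 0.258 0.314 ztop 0.157
obj [334. 265.] x 0.476 0.561 y -0.113 -0.057 ztop 0.166
obj [202. 283.] x 0.285 0.357 y 0.131 0.219 ztop 0.158
obj [159. 383.] x 0.018 0.153 y 0.056 0.13 ztop 0.3
```

View pics/crop0.png

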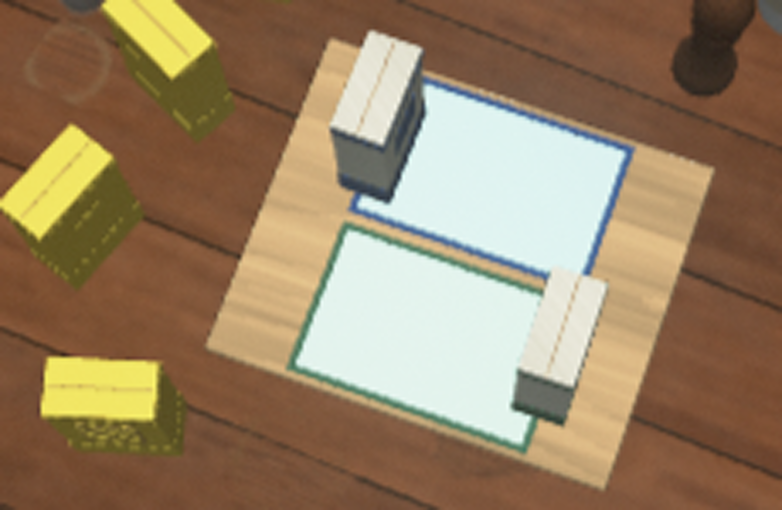

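The crop confirms it. The white/green carton is at crop (565,345), the white/blue one at (380,120), and the yellow ones are off the board. Measured top faces are about 83x42 mm and 85x44 mm at z=0.157, against a nominal 80x42 at 0.158. The board comes out at 275x329 mm, yaw 9.9°. Board +x is about world +y, so green falls towards +y and blue towards -y.

I start towards a point behind the green carton, with a helper to turn world targets into tool-frame shifts.

```bash
cat > go.py <<'E'
import sys,numpy as np
from station import get_obs
from scipy.spatial.transform import Rotation as Ro
def go(x,y,z,yaw):  # yaw: world angle (deg) of tool y, tool pointing down
    o=get_obs();R=Ro.from_quat(o["ee_rot"]);a=np.radians(yaw)
    ty=np.array([np.cos(a),np.sin(a),0]);tz=np.array([0,0,-1.]);T=Ro.from_matrix(np.c_[np.cross(ty,tz),ty,tz])
    print("t",round(float(o["t"]),2),"at",np.round(o["eef_pos"],4),"F",np.round(o["wrist_force"],1),"gap",round(float(o["finger_gap"]),2),
     "-> shift cm",(R.inv().apply(np.array([x,y,z])-o["eef_pos"])*100).round(2),"rot",np.degrees((R.inv()*T).as_rotvec()).round(2))
if __name__=="__main__": go(*map(float,sys.argv[1:]))
E
python3 go.py .5276 -.139 .237 10.8
```

```text
t 0.1 at [ 0.2908 -0.6084  0.2375] F [ 0.8 -0.2 -0.4] gap 1.0 -> shift cm [ 41.61 -32.14   0.12] rot [ -0.1   -0.08 -75.26]
```

Request:
send_rows([
  [2.5,-2,0,0,0,-7,0.4],
  [5.5,-4.2,0,0,0,-14,0.4],
  [8.5,-6.5,0,0,0,-21,0.4],
  [11.5,-8.8,0,0,0,-28,0.4],
  [14.5,-11.2,0,0,0,-35,0.4],
  [17.5,-13.5,0,0,0,-42,0.4],
  [20,-15.5,0,0,0,-49,0.4],
  [22,-17,0,0,0,-55,0.4],
])

```text
t: 0.9
eef_pos: [0.4166, -0.3587, 0.2382]
ee_rot: [0.761, 0.649, 0.0, -0.001]
wrist_force: [-0.3, 0.7, 0.6]
finger_gap: 0.397
grip_force: 0.0
```

```bash
python3 go.py .5276 -.139 .237 10.8
```

```text
t 0.9 at [ 0.4166 -0.3587  0.2382] F [-0.3  0.7  0.6] gap 0.4 -> shift cm [23.45  7.47  0.14] rot [ -0.03  -0.06 -19.94]
```

Request:
send_rows([
  [3,1,0,0,0,-3,0.4],
  [7,2.2,0,0,0,-6,0.4],
  [11,3.5,0,0,0,-9,0.4],
  [15,4.8,0,0,0,-12,0.4],
  [19,6,0,0,0,-16,0.4],
  [22,7,0,0,0,-20,0.4],
  [23.5,7.5,0,0,0,-20,0.4],
  [23.5,7.5,0,0,0,-20,0.4],
])

```text
t: 1.7
eef_pos: [0.5292, -0.1399, 0.2383]
ee_rot: [0.639, 0.769, -0.0, -0.0]
wrist_force: [-0.0, 0.7, 0.1]
finger_gap: 0.402
grip_force: 0.0
```

```bash
python3 go.py .5276 -.139 .128 10.8
```

```text
t 1.7 at [ 0.5292 -0.1399  0.2383] F [-0.   0.7  0.1] gap 0.4 -> shift cm [ 0.12 -0.13 11.03] rot [-0.03 -0.02 -0.18]
```

Request:
send_rows([
  [0,-0.1,2,0,0,0,0.4],
  [0,-0.1,4.5,0,0,0,0.4],
  [0,-0.1,7,0,0,0,0.4],
  [0,-0.1,9.5,0,0,0,0.4],
  [0,-0.1,11,0,0,0,0.4],
  [0.3,-0.1,11,0,0,0,0.4],
  [1,-0.1,11,0,0,0,0.4],
  [1.5,-0.1,11,0,0,0,0.4],
])

```text
t: 2.5
eef_pos: [0.526, -0.1268, 0.1302]
ee_rot: [0.639, 0.769, 0.0, 0.001]
wrist_force: [-0.1, 0.7, -0.4]
finger_gap: 0.401
grip_force: 0.0
```

```bash
python3 go.py .5173 -.0851 .128 10.8; python3 -c "
from station import *
import cv2
cv2.imwrite('pics/s1.png',cv2.resize(get_image('scene')['pixels'][180:340,220:420,::-1],None,fx=3.5,fy=3.5))"
```

```text
t 2.5 at [ 0.526  -0.1268  0.1302] F [-0.1  0.7 -0.4] gap 0.4 -> shift cm [ 4.26 -0.09  0.22] rot [ 0.12  0.06 -0.3 ]
```

View pics/s1.png

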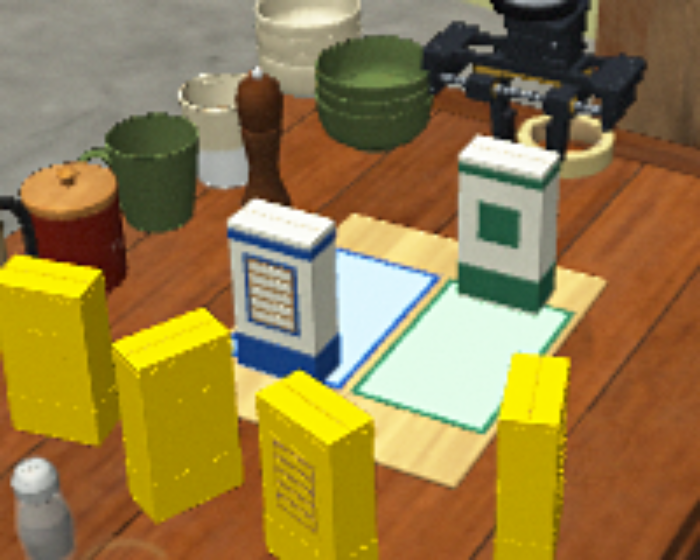

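The crop shows both fingers behind the green carton's top, near (520,125). Its green patch (497,225) faces the fall direction, and the blue carton's brown panel (270,293) faces +y, as expected. Next is the green push, with contact about 13 mm ahead.

Request:
send_rows([
  [1,-0.1,0,0,0,0,0.4],
  [1.7,-0.1,0,0,0,0,0.4],
  [2.4,-0.1,0,0,0,0,0.4],
  [3.2,-0.1,0,0,0,0,0.4],
  [4,-0.1,0,0,0,0,0.4],
  [4.8,-0.1,0,0,0,0,0.4],
  [5.5,-0.1,0,0,0,0,0.4],
  [6,-0.1,0,0,0,0,0.4],
])

```text
t: 3.35
eef_pos: [0.5129, -0.0672, 0.1286]
ee_rot: [0.639, 0.769, -0.0, -0.0]
wrist_force: [0.7, 0.2, -0.3]
finger_gap: 0.398
grip_force: 0.0
```

```bash
python3 go.py .5173 -.0851 .128 10.8; python3 -c "
from station import *
import cv2
cv2.imwrite('pics/s2.png',cv2.resize(get_image('scene')['pixels'][180:340,220:420,::-1],None,fx=3.5,fy=3.5))"
```

```text
t 3.35 at [ 0.5129 -0.0672  0.1286] F [ 0.7  0.2 -0.3] gap 0.4 -> shift cm [-1.84  0.1   0.06] rot [-0.01 -0.01 -0.24]
```

View pics/s2.png

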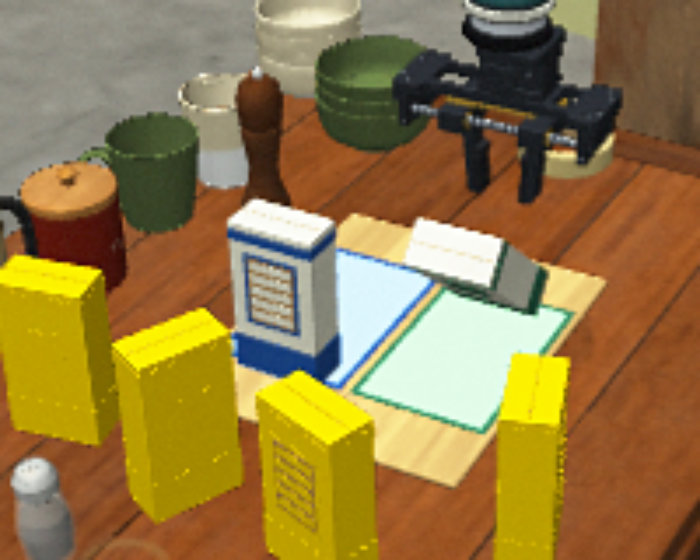

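The green carton is mid-fall at crop (470,260), clear of the fingers. I raise now and then move behind the blue carton.

Request:
send_rows([
  [0,0,-2,0,0,0,0.4],
  [0,0,-4.5,0,0,0,0.4],
  [0,0,-7,0,0,0,0.4],
  [0,0,-9.5,0,0,0,0.4],
  [0,0,-11,0,0,0,0.4],
  [0,0,-11,0,0,0,0.4],
  [0,0,-11,0,0,0,0.4],
  [0,0,-11,0,0,0,0.4],
])

```text
t: 4.2
eef_pos: [0.5121, -0.0678, 0.2369]
ee_rot: [0.639, 0.769, -0.001, -0.001]
wrist_force: [0.3, -1.2, -0.5]
finger_gap: 0.401
grip_force: 0.0
```

```bash
python3 go.py .596 .172 .238 9.7
python3 - <<'E'
from station import *
from h import *
im=get_image("top");W,c,dr=world(im);px=im["pixels"]
z=np.nan_to_num(W[...,2]);P=on(c,dr,.05)
m=np.zeros((480,640),np.uint8);m[225:310,245:370]=((z>.035)&(z<.065))[225:310,245:370]
n,l,st,ce=cv2.connectedComponentsWithStats(m);k=1+st[1:,4].argmax()
print("green lying",ce[k],np.median(z[l==k]),rect(P[l==k][:,:2]))
cv2.imwrite("pics/t2.png",cv2.resize(px[165:315,170:400,::-1],None,fx=3.4,fy=3.4,interpolation=cv2.INTER_CUBIC))
E
```

```text
t 4.2 at [ 0.5121 -0.0678  0.2369] F [ 0.3 -1.2 -0.5] gap 0.4 -> shift cm [22.04 12.63 -0.12] rot [-0.15 -0.06  0.84]
green lying [292.65828402 250.13609467] 0.04920430841101556 ((506.7, 33.3), (62.6, 108.8), 9.34)
```

View pics/t2.png

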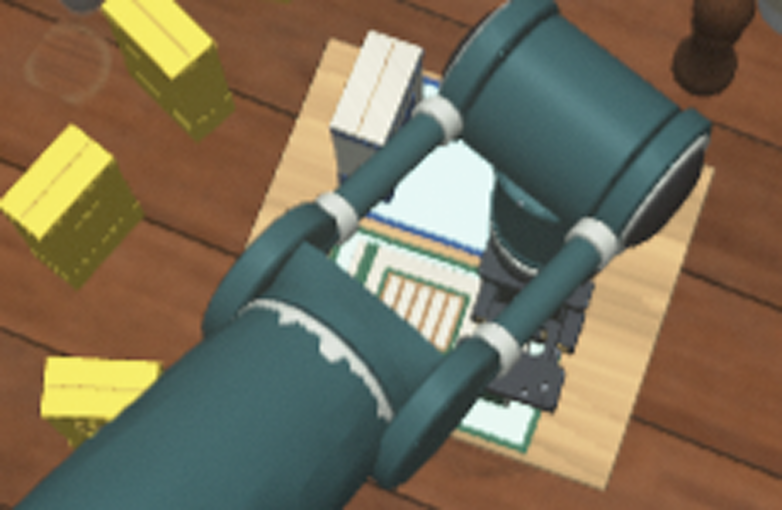

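The green carton lies with its brown panel up at crop (425,305), partly hidden by the arm. I move on to behind the blue carton.

Request:
send_rows([
  [2,1.2,0,0,0,0,0.4],
  [5.5,3.2,0,0,0,0,0.4],
  [9,5.2,0,0,0,0,0.4],
  [12.5,7.2,0,0,0,0.5,0.4],
  [16,9.2,0,0,0,0.8,0.4],
  [19,11,0,0,0,0.8,0.4],
  [22,12.6,0,0,0,0.8,0.4],
  [22,12.6,0,0,0,0.8,0.4],
])

```text
t: 5.05
eef_pos: [0.5968, 0.1749, 0.2368]
ee_rot: [0.643, 0.766, -0.0, -0.001]
wrist_force: [-0.6, -0.8, -0.0]
finger_gap: 0.4
grip_force: 0.0
```

```bash
python3 go.py .596 .172 .129 9.7
```

```text
t 5.05 at [0.5968 0.1749 0.2368] F [-0.6 -0.8 -0. ] gap 0.4 -> shift cm [-0.29 -0.11 10.78] rot [-0.11 -0.07  0.25]
```

Request:
send_rows([
  [0,-0.1,2,0,0,0.2,0.4],
  [0,-0.1,4.5,0,0,0.2,0.4],
  [0,-0.1,7,0,0,0.2,0.4],
  [0,-0.1,9.5,0,0,0.2,0.4],
  [0,-0.1,10.8,0,0,0.2,0.4],
  [-0.5,-0.1,10.8,0,0,0.2,0.4],
  [-1,-0.1,10.8,0,0,0.2,0.4],
  [-1,-0.1,10.8,0,0,0.2,0.4],
])

```text
t: 5.85
eef_pos: [0.5987, 0.1607, 0.1323]
ee_rot: [0.646, 0.763, 0.001, 0.001]
wrist_force: [1.0, 0.2, -0.2]
finger_gap: 0.404
grip_force: 0.0
```

```bash
python3 go.py .6056 .1178 .129 9.7; python3 -c "
from station import *
import cv2
cv2.imwrite('pics/s3.png',cv2.resize(get_image('scene')['pixels'][180:340,220:420,::-1],None,fx=3.5,fy=3.5))"
```

```text
t 5.85 at [0.5987 0.1607 0.1323] F [ 1.   0.2 -0.2] gap 0.4 -> shift cm [-4.34 -0.03  0.33] rot [ 0.15  0.01 -0.2 ]
```

View pics/s3.png

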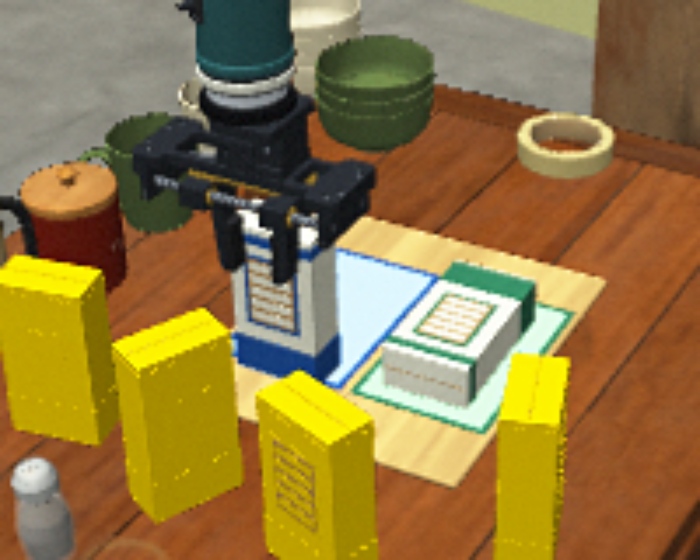

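The green carton lies inside its outline with the panel up, at crop (455,335). The fingers are behind the blue carton's top, at (255,250). Now the blue push.

Request:
send_rows([
  [-1,0,0,0,0,0,0.4],
  [-1.7,0,0,0,0,0,0.4],
  [-2.4,0,0,0,0,0,0.4],
  [-3.2,0,0,0,0,0,0.4],
  [-4,0,0,0,0,0,0.4],
  [-4.8,0,0,0,0,0,0.4],
  [-5.5,0,0,0,0,0,0.4],
  [-6,0,0,0,0,0,0.4],
])

```text
t: 6.7
eef_pos: [0.6075, 0.1014, 0.1306]
ee_rot: [0.646, 0.763, -0.0, -0.0]
wrist_force: [0.2, -0.2, 0.4]
finger_gap: 0.399
grip_force: 0.0
```

```bash
python3 go.py .45 .17 .28 9.7; python3 -c "
from station import *
import cv2
cv2.imwrite('pics/s4.png',cv2.resize(get_image('scene')['pixels'][180:340,220:420,::-1],None,fx=3.5,fy=3.5))"
```

```text
t 6.7 at [0.6075 0.1014 0.1306] F [ 0.2 -0.2  0.4] gap 0.4 -> shift cm [  9.37 -14.4  -14.94] rot [-0.01  0.   -0.18]
```

View pics/s4.png

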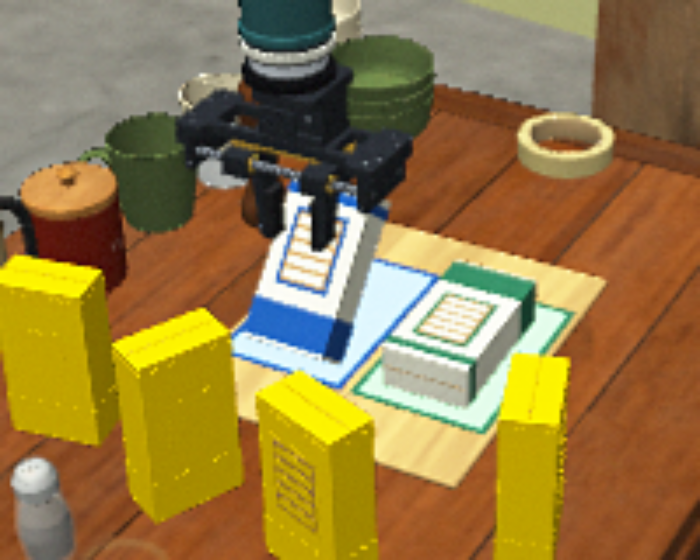

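The blue carton is past its tipping angle and falling, with the panel side up at crop (315,265). I raise, then clear away to the left so the top camera can see.

Request:
send_rows([
  [0,0,0,0,0,0,0.4],
  [0,0,-2,0,0,0,0.4],
  [0,0,-4.5,0,0,0,0.4],
  [0,0,-7,0,0,0,0.4],
  [0,0,-9.5,0,0,0,0.4],
  [0,0,-12,0,0,0,0.4],
  [0,0,-14,0,0,0,0.4],
  [0,0,-14,0,0,0,0.4],
])

```text
t: 7.55
eef_pos: [0.6094, 0.1029, 0.2748]
ee_rot: [0.646, 0.764, 0.003, 0.002]
wrist_force: [0.9, 0.6, -0.4]
finger_gap: 0.4
grip_force: 0.0
```

Request:
send_rows([
  [3,0,0,0,0,0,0.4],
  [6,0,0,0,0,0,0.4],
  [9.5,0,0,0,0,0,0.4],
  [13,0,0,0,0,0,0.4],
  [16.5,0,0,0,0,0,0.4],
  [20,0,0,0,0,0,0.4],
  [22,0,0,0,0,0,0.4],
  [22,0,0,0,0,0,0.4],
])

```text
t: 8.35
eef_pos: [0.5698, 0.3214, 0.2691]
ee_rot: [0.645, 0.765, -0.001, -0.001]
wrist_force: [0.0, 0.2, -0.2]
finger_gap: 0.402
grip_force: 0.0
```

Run:
```python
from station import *
from h import *
im=get_image("top");W,c,dr=world(im);px=im["pixels"];o=get_obs();print(o["eef_pos"],o["wrist_force"])
z=np.nan_to_num(W[...,2]);P=on(c,dr,.05)
m=np.zeros((480,640),np.uint8);m[175:310,240:370]=((z>.04)&(z<.065))[175:310,240:370]
n,l,st,ce=cv2.connectedComponentsWithStats(m)
bc=np.array([564.2,20.8]);a=np.radians(9.85);bx=np.array([-np.sin(a),np.cos(a)]);by=-np.array([np.cos(a),np.sin(a)])
for k in range(1,n):
    if st[k,4]>300:
        r=rect(P[l==k][:,:2]);e=np.array(r[0])-bc;print(ce[k].round(),np.median(z[l==k]).round(3),r,"board xy",(e@bx).round(1),(e@by).round(1))
G=on(c,dr,.008);hsv=cv2.cvtColor(px,cv2.COLOR_RGB2HSV).astype(int);H,S=hsv[...,0],hsv[...,1]
for nm,lo,hi,s in(("blue",95,125,90),("green",55,92,70)):
    mm=(z<.02)&(H>lo)&(H<hi)&(S>s);mm[:175]=0;mm[310:]=0;mm[:,:240]=0;mm[:,370:]=0
    q=G[mm][:,:2]*1000-bc;print(nm,mm.sum(),"x",np.percentile(q@bx,[1,99]).round(),"y",np.percentile(q@by,[1,99]).round())
cv2.imwrite("pics/t4.png",cv2.resize(px[165:315,170:400,::-1],None,fx=3.4,fy=3.4,interpolation=cv2.INTER_CUBIC))
```

```text
[0.57026485 0.31974751 0.26938857] [-0.38479884  0.25205377  0.24251713]
[318. 217.] 0.049 ((623.0, 18.8), (84.3, 150.1), 9.32) board xy -12.0 -57.6
[297. 258.] 0.049 ((500.6, 11.0), (83.1, 149.8), 10.45) board xy 1.2 64.3
blue 274 x [-98.  97.] y [-130.   -6.]
green 188 x [-97.  96.] y [  6. 130.]
```

View pics/t4.png

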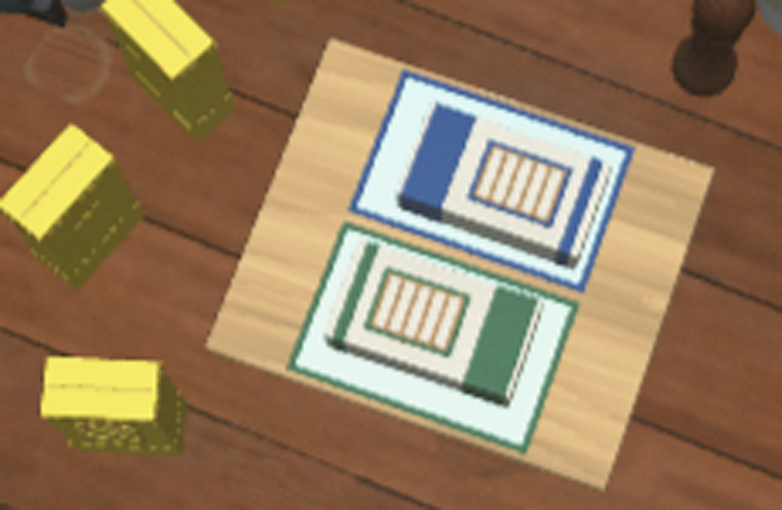

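Both cartons lie panel-up inside their outlines: blue at crop (505,185), green at crop (435,320). The smallest margin to the painted line's outer edge is about 12 mm, at the blue carton's top end. The yellow ones in the crop, the pepper mill and the board look untouched, and the arm is clear.

```bash
python3 -c "
from station import *
print(hand_in())"
```

```text
the job is handed in; nothing more can be done
None
```

Both cartons were pushed over and came down flat inside their own outlines with the opening panels up, and the job was handed in after about 8.4 s of robot time.

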